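Clamp a spot-weld electrode in the machine vise for dressing

ROBOT

A 6-joint arm with a two-finger parallel gripper is mounted at the origin on a cart in front of the work surface, level with it; the furniture and walls round the work are solid. World frame = base frame: x ahead of the robot, y to its left, z up, the work surface at z = 0. Lengths are in m, angles in rad, forces in N, time in s.
With the tool pointing down it reaches from about 0.35 to 0.85 m from the base axis. Payload 8.1 kg.
Tool frame: the origin (TCP) lies at the very end of the fingers, on their centre line; the grasp point (between the pads) lies 19 mm behind it; z points along the fingers, y is the line along which they close (so a half turn about z gives the same grasp; the last joint's range is limited). The gripper opens to 93 mm and grips with 3 to 60 N. Pads are 15 mm wide; open, the fingers measure 128 mm over their backs; the gripper's body (75 mm by 188 mm) begins 65 mm behind the grasp point.
Start: joints at [1.075, 0.13, 1.488, -0, 1.523, -0.085], TCP at [0.24, 0.55, 0.219] pointing down, gripper open.
Joint ranges: [-2.96, 2.96], [-0.89, 2.26], [0.02, 2.5], [-1.34, 4.48], [0, 2.73], [-2.66, 2.66]. Speed limits (rad/s): [2.39, 2.39, 2.79, 3.14, 3.14, 3.14].

INTERFACE

Orientations are given as a rotation vector (axis times angle).
In Python, from plant import robot gives the robot as it stands. The module is installed in compiled form; this text tells all that it offers.
- The arm moves only by the tool play_rows, never from a script. Its argument "increments" is text: rows parted by semicolons, each of 5 numbers parted by spaces: the shift along the tool's x, y, z in mm, then the turn about the tool's z in degrees, then the closure, from -1 (fully open) to 1 (shut). In form: dx dy dz yaw claw; .... A call has 1 to 20 rows; each row is the pose to reach, as a shift and turn from the pose commanded when the call began, along the tool's axes at that moment; what a row does not reach only later rows make up. A row lasts 1/10 s, in which the tool goes at most 50 mm and 8.59 degrees, less where a joint would pass 70% of its speed; a pose out of reach is approached as far as the arm can. A call with a gripper value outside its range is refused whole. The fingers move at their own pace and stop on an object; "force" is the grip in N (left out, the last holds). Time passes only in rows, so rows that repeat a pose let the fingers close. It gives the time, the measured TCP pose, the force, the opening and the grip force at its end, in the units of the state.
- robot.read_state(): the state, without advancing time (a new reading comes with each control period).
- robot.read_camera(name): name is "scene" or "top"; returns the picture (420x560x3 uint8, blue, green, red); there is no depth.
- robot.calibration(name): a dict with "vertical_fov" (degrees; the focal length in pixels is half the picture's height over the tangent of half this angle, whatever the lens; pixels are square), "cx", "cy" (the principal point, pixels), "rvec" (rotation vector, rad) and "tvec" (3), from world to camera coordinates, as OpenCV has them. Camera axes: x right, y down, z forward; pixel columns grow to the right and rows downward; lengths in m; the calibration is good to about 2 mm. A picture is of the moment at which its call begins. calibration takes no time and is no camera call.
- robot.close_job(): hands the job in; it is judged then, once.
Trained networks look in the newest picture that a camera, given by its name, has taken for a name from the list of things; names that differ only in an ending like _2 or _b are one class to them, and where a whole thing is asked for, a point or a joint stands for the part that bears it (a point fixed in the world has none). Each returns a list of dicts, best first, with "conf" (0 to 1); they miss things now and then, are a little off and sometimes report something else, mostly with a low value. They report only what shows in the picture. A call takes as long as a camera call.
- robot.recognise(camera, query): "centre" ([x, y, z] in m, in world coordinates, good to about 4 mm: the middle of the surface that is visible of it).
- robot.regions_of(camera, query): "pixels" (420x560 bool, what is visible of it).
- robot.landmark_of(camera, query): "centre" ([x, y, z] in m, in world coordinates, good to about 4 mm: a listed point, or the origin of a listed thing).
The state is a dict: "t": time; "q": joint angles; "dq": joint speeds; "joint_torque": joint torques, N m; "tool_pos": TCP position; "orientation": TCP orientation; "force": force on the tool from outside, world axes, zero at the start; "wrist_torque": the same for the moment, N m; "opening": finger opening in m; "gripper_force": force on a finger pad.
Only numpy, scipy, OpenCV 4.12 (cv2) and the standard library are available. Lean on these libraries where they do the work, as an engineer would, in place of code of your own. Each camera call takes 0.05 s, during which the arm holds its last target. There are 200 camera calls.

TASK

The longer of the two standing copper electrodes is due to have its tip dressed. Stand it upright, tip up, on the vise bed at the V groove of the fixed jaw, then wind the vise crank clockwise until the sliding jaw grips it firmly in the groove, and let go of the crank. Leave the short electrode and the other loose things on the bench where they are.

Things in the scene. Friction and masses are not known exactly. Their poses are not given: they have to be found in the camera images.
- vise: grey machine vise with steel jaws 80 mm wide on a round base, bolted down. Origin: under its foot, below v_seat; z up; x level along the screw from crank to fixed jaw (away from the robot, within 0.3 rad), y left along the jaws. Along its x, mm: crank arm -134 to -126, collar and screw bracket -114 to -88 (60 wide, up to z 100), bed -88 to 6 (z 72), fixed jaw 6 to 39. Jaw tops z 92
- v_seat (a point): point on the bed where the centre of the electrode's foot stands when clamped (x 0, y 0, z 72 mm of the vise; axes as the vise). The fixed jaw's face, 6 mm beyond it (+x), has an upright 90 degree V groove over its full 20 mm height, centred on y 0, mouth 14 mm wide, 7 mm deep, in which an 18 mm cylinder nests
- vise_jaw: sliding jaw: flat steel face 78 mm wide, 20 mm high, on a grey block, 36 mm long together. Origin: middle of the face's lower edge, at bed height. It slides along the vise's +x towards the fixed jaw, 16 mm for each clockwise turn of the crank, and cannot be pushed by hand. At the start its face is 24 to 40 mm short (-x) of v_seat; on the electrode 9 mm short of it
- vise_crank (a joint): crank angle in rad about the vise's +x: 0 with the grip straight up, jaw fully open; grows when turned clockwise seen from the crank's end (top towards the vise's -y side), which closes the jaw. Starts at 0 to 6.28; stop at 14.2. It turns with about 4 N at the grip and stays where left; when the jaw meets the work the force rises by some 12 N per rad of further turn; about a sixth of a turn (6 to 15 N more) clamps firmly
- crank_axis (a point): point on the crank's turning axis, 81 mm above the bench, 160 mm before v_seat (vise -x), level along that axis with the middle of the grip
- crank_grip (a point): middle of the crank's black grip: a sleeve 19 mm in diameter, 44 mm long, parallel to the screw axis and 36 mm off it, free to spin on its pin, so it can be carried round without turning the hand. It points away from the vise; arm and hub stay 22 mm or more from this point along the axis, so it can be pinched across from above at any crank angle
- long_electrode: copper spot-weld electrode standing on the bench, tip up, 50 mm high, the longer of the two: 18 mm in diameter up to 27 mm, tapering to 14 mm at 41 mm, then to the tip; 95 g. Origin: centre of its foot; z along its axis to the tip
- short_electrode: the same kind of electrode, standing, 42 mm high, 18 mm in diameter; to be left alone. Origin: centre of its foot
- turned_stop: bystander: turned aluminium stop, 55 mm in diameter, 57 mm high, standing. Origin: centre of its foot
- hex_key: bystander: L-shaped hex key lying flat, 33 x 88 x 5 mm. Origin: centre of its underside
- spanner: bystander: steel spanner lying flat, 25 x 151 x 8 mm. Origin: centre of its underside
- v_block: bystander: ground steel V block, 40 x 52 x 34 mm, behind the vise. Origin: centre of its underside
- rotor_2: bystander: copper rotor disc lying flat, 70 mm in diameter, 29 mm high with its hub, behind the vise. Origin: centre of its underside
- dial_gauge: bystander: dial indicator lying on its back, 118 x 55 x 21 mm, at the left. Origin: centre of its underside

How it is judged:
By the outcome, as a careful person would: the job done as asked, in the order asked, and still so for the second after the job is handed in, with the robot touching nothing.
It also fails if it takes over 66 s, if anything falls off the work surface, if the arm or the gripper's body presses on something with over 40 N, if the wrist force passes 120 N, or if a joint passes its speed limit or range.

## Working session

There is one attempt and no reset: what is moved stays moved. The work goes in short steps, Python scripts to look and compute and a tool call to move; the robot and the scene stay as the last step left them, time stands still between calls to the robot, and variables do not carry over. Pictures are saved under pics/ and viewed, at most 10 in all, crops included, and the job is handed in when it is done.

Besides the shell and the picture viewer there is one more tool, called after "Call:" as name(argument=value, ...) on one line, values as JSON. play_rows: Moves the arm, as the interface text tells. Its arguments: {"type":"object","properties":{"increments":{"type":"string"},"force":{"type":"number"}},"required":["increments"]}

```bash
mkdir -p pics; cat > h.py <<'E'
import numpy as np, cv2
from plant import robot
def cal(n):
    c=robot.calibration(n); f=210/np.tan(np.radians(c["vertical_fov"])/2)
    K=np.array([[f,0,c["cx"]],[0,f,c["cy"]],[0,0,1]]); R=cv2.Rodrigues(np.array(c["rvec"],float))[0]
    return K,R,np.array(c["tvec"],float).ravel()
def proj(n,p):
    K,R,t=cal(n); u=K@(R@np.array(p)+t); return u[:2]/u[2]
def tri(uvs):
    A=[];b=[]
    for n,uv in uvs:
        K,R,t=cal(n); o=-R.T@t; d=R.T@np.linalg.inv(K)@[*uv,1]; d/=np.linalg.norm(d)
        P=np.eye(3)-np.outer(d,d); A.append(P); b.append(P@o)
    return np.linalg.lstsq(np.vstack(A),np.hstack(b),rcond=None)[0]
def onz(n,uv,z):
    K,R,t=cal(n); o=-R.T@t; d=R.T@np.linalg.inv(K)@[*uv,1]; return o+d*(z-o[2])/d[2]
E
python3 - <<'E'
from h import *
np.set_printoptions(precision=4,suppress=True)
s=robot.read_state(); print(s["t"],s["tool_pos"],s["orientation"],s["opening"])
for n in("scene","top"):
    cv2.imwrite(f"pics/{n}1.png",robot.read_camera(n))
    K,R,t=cal(n); print(n,K[0,0],-R.T@t)
    for q in("v_seat","crank_axis","crank_grip","vise","vise_jaw","long_electrode","short_electrode","turned_stop"):
        print(q,[(np.round(d["centre"],4),round(d["conf"],2)) for d in robot.landmark_of(n,q)[:2]])
print(robot.read_state()["t"])
E
```

```text
0.0 [0.2393 0.5496 0.2176] [-0.6407 -3.0751  0.0027] 0.09328275219517948
scene 395.53370457126266 [-0.2069 -0.6267  0.6926]
v_seat [(array([ 0.6216, -0.1183,  0.0719]), 0.7)]
crank_axis [(array([ 0.4663, -0.155 ,  0.0781]), 0.66)]
crank_grip [(array([ 0.4656, -0.1272,  0.1074]), 0.55)]
vise [(array([ 0.6239, -0.1186, -0.0019]), 0.64), (array([ 0.7626, -0.061 ,  0.0014]), 0.45)]
vise_jaw [(array([ 0.6008, -0.1264,  0.0724]), 0.9)]
long_electrode [(array([0.5141, 0.074 , 0.0004]), 0.49)]
short_electrode [(array([0.5086, 0.2389, 0.0022]), 0.49)]
turned_stop [(array([0.5735, 0.3709, 0.0031]), 0.56)]
top 421.4574293876438 [0.5548 0.1431 1.2548]
v_seat [(array([ 0.6233, -0.1154,  0.0691]), 0.66)]
crank_axis [(array([ 0.4702, -0.1546,  0.0798]), 0.98)]
crank_grip [(array([0.5215, 0.5103, 0.0014]), 0.68), (array([ 0.4598, -0.1344,  0.1016]), 0.52)]
vise [(array([ 0.6221, -0.1186, -0.0012]), 0.71)]
vise_jaw [(array([ 0.5989, -0.1215,  0.0726]), 0.98)]
long_electrode [(array([ 0.5144,  0.0736, -0.0023]), 0.45)]
short_electrode [(array([ 0.7646, -0.0587,  0.0003]), 0.66), (array([0.5092, 0.2426, 0.0034]), 0.56)]
turned_stop [(array([0.5725, 0.3657, 0.0016]), 0.55)]
0.9
```

View pics/scene1.png

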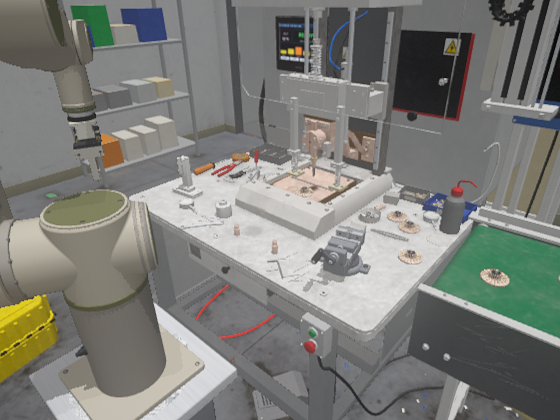

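View pics/top1.png

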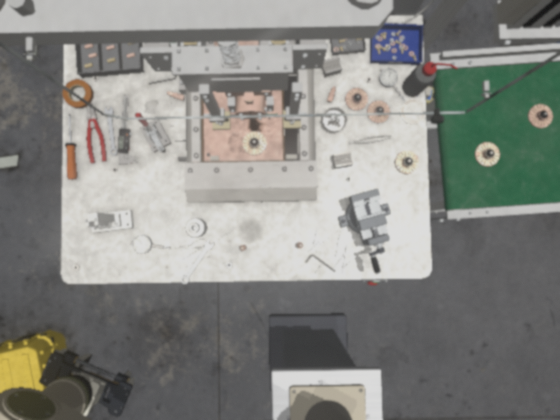

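The scene shows two standing electrodes at about (237,229) and (275,247), with the vise at (340,255). In the top view they are at (243,247) and (299,245), with the vise at (368,220). Next I'll average repeated measurements and check which electrode is longer.

```bash
python3 - <<'E'
from h import *
np.set_printoptions(precision=4,suppress=True)
qs=("v_seat","crank_axis","crank_grip","vise","vise_jaw","long_electrode")
acc={q:{"scene":[],"top":[]} for q in qs}
for k in range(4):
  for n in("scene","top"):
    im=robot.read_camera(n)
    for q in qs: acc[q][n]+= [d["centre"] for d in robot.landmark_of(n,q)]
for q in qs:
  for n in("scene","top"):
    a=np.array(acc[q][n]); 
    if len(a):
        m=np.median(a,0); a=a[np.linalg.norm(a-m,axis=1)<.03]; print(q,n,len(a),a.mean(0),a.std(0))
m={}
for n in("scene","top"):
  for q in ("long_electrode","short_electrode"):
    for d in robot.regions_of(n,q)[:3]:
      ys,xs=np.nonzero(d["pixels"]); print(n,q,round(d["conf"],2),xs.min(),xs.max(),ys.min(),ys.max(),len(xs),xs.mean(),ys.mean())
for p in((.514,.074),(.509,.241)):
  for h in(0,.042,.05): print(p,h,proj("scene",(*p,h)),proj("top",(*p,h)))
im=robot.read_camera("scene")
a=cv2.resize(im[215:265,215:300],None,fx=8,fy=8,interpolation=cv2.INTER_CUBIC)
cv2.imwrite("pics/crop_e.png",a)
cv2.imwrite("pics/crop_v.png",cv2.resize(im[215:290,300:385],None,fx=8,fy=8,interpolation=cv2.INTER_CUBIC))
print(robot.read_state()["t"])
E
```

```text
v_seat scene 4 [ 0.6219 -0.1161  0.0743] [0.0006 0.0013 0.0008]
v_seat top 4 [ 0.623  -0.1133  0.0703] [0.0013 0.0008 0.0021]
crank_axis scene 3 [ 0.4685 -0.1549  0.0789] [0.0007 0.001  0.0012]
crank_axis top 4 [ 0.4682 -0.1547  0.0796] [0.0012 0.0008 0.0008]
crank_grip scene 4 [ 0.462  -0.1313  0.1055] [0.0019 0.0009 0.0018]
crank_grip top 4 [ 0.4603 -0.1293  0.1043] [0.0012 0.0014 0.0021]
vise scene 4 [ 0.6241 -0.1182  0.0006] [0.0015 0.0017 0.0014]
vise top 4 [ 0.6238 -0.1195 -0.0022] [0.0021 0.0008 0.0017]
vise_jaw scene 4 [ 0.5991 -0.1235  0.0713] [0.0018 0.001  0.0023]
vise_jaw top 4 [ 0.5979 -0.1218  0.0709] [0.0009 0.0008 0.0019]
long_electrode scene 4 [ 0.5154  0.0736 -0.0012] [0.0007 0.0009 0.0009]
long_electrode top 3 [0.5136 0.0723 0.0002] [0.0003 0.0012 0.0011]
scene long_electrode 0.51 272 277 240 253 74 274.3783783783784 246.77027027027026
scene short_electrode 0.74 310 369 226 276 1869 342.49652220438736 253.2605671482076
scene short_electrode 0.59 234 239 224 235 60 236.15 230.05
top long_electrode 0.31 332 351 152 168 268 341.71268656716416 159.82462686567163
(0.514, 0.074) 0 [273.1793 251.9367] [298.1843 244.6556]
(0.514, 0.074) 0.042 [272.7971 240.4114] [299.0017 245.1193]
(0.514, 0.074) 0.05 [272.7228 238.1722] [299.1639 245.2113]
(0.509, 0.241) 0 [235.2675 233.8567] [241.9301 247.3132]
(0.509, 0.241) 0.042 [234.3249 222.899 ] [240.7955 247.8689]
(0.509, 0.241) 0.05 [234.142  220.7732] [240.5704 247.9791]
3.95
```

View pics/crop_e.png

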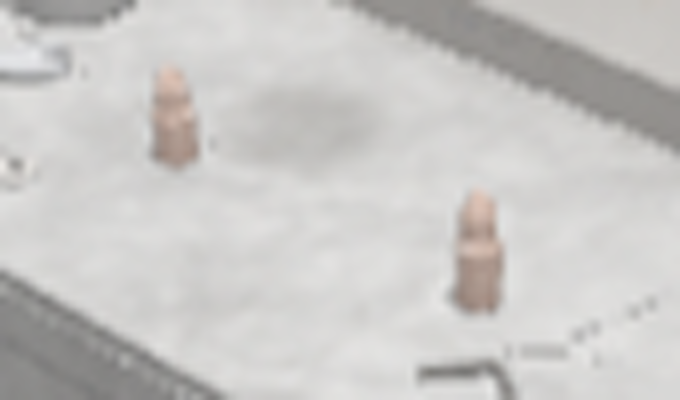

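View pics/crop_v.png

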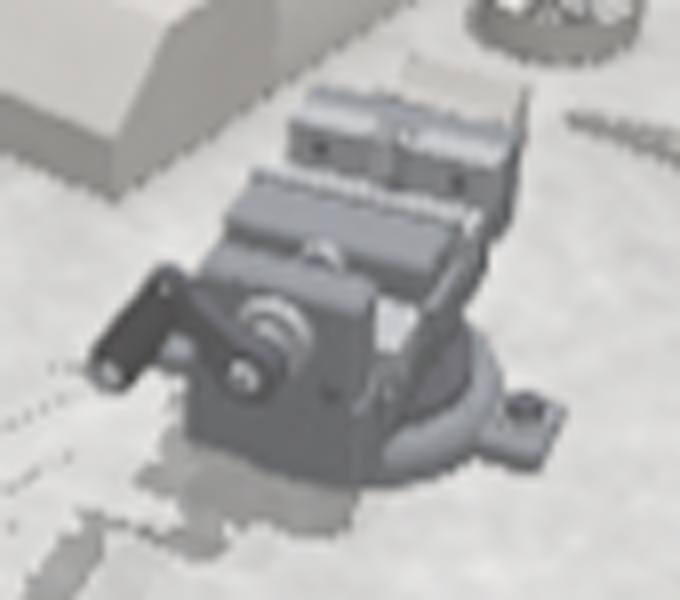

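The crop shows the right electrode at about (275,247) as clearly taller (15 px against 12 px). The second crop shows the crank grip up and to the left, and the V groove at the middle of the far jaw. The sizes agree: axis to seat measures 159 mm, jaw 25 mm short, crank radius 35 mm, vise yaw about 0.24.

```bash
cat >> h.py <<'E'
from scipy.spatial.transform import Rotation as Ro
PSI=0.2386; VX=np.array([np.cos(PSI),np.sin(PSI),0]); VY=np.array([-VX[1],VX[0],0]); SEAT=np.array([.6233,-.1170,.072])
RT=np.column_stack([-VX,VY,[0,0,-1]])
def go(p):
    s=robot.read_state(); R=Ro.from_rotvec(s["orientation"]).as_matrix()
    d=R.T@(np.array(p)-s["tool_pos"])*1000; w=Ro.from_matrix(R.T@RT).as_rotvec(degrees=True)
    print("t",round(s["t"],2),"pos",np.round(s["tool_pos"],4),"shift",np.round(d,1),"rot",np.round(w,2),"F",np.round(s["force"],1),"open",round(s["opening"],4),round(s["gripper_force"],1)); return d
E
python3 - <<'E'
from h import *
E=np.array([.5145,.0730,0])-.004*VX
go(E+[0,0,.08]); go(E+[0,0,.014])
E
```

```text
t 3.95 pos [0.2396 0.5501 0.2186] shift [-439.4 -330.   138.6] rot [ -0.    -0.   -37.21] F [ 1.3 -0.2  0.1] open 0.0932 0.0
t 3.95 pos [0.2396 0.5501 0.2186] shift [-439.4 -330.   204.6] rot [ -0.    -0.   -37.21] F [ 1.3 -0.2  0.1] open 0.0932 0.0
```

Call:
play_rows(increments="-40 -30 0 -8 -1; -80 -60 10 -16 -0.5; -120 -90 20 -24 0; -160 -120 35 -32 0; -200 -150 50 -37 0; -240 -180 70 -37 0; -280 -210 90 -37 0; -320 -240 110 -37 0; -360 -270 125 -37 0; -400 -300 138 -37 0; -439 -330 138 -37 0; -439 -330 138 -37 0; -439 -330 138 -37 0; -439 -330 138 -37 0; -439 -330 138 -37 0; -439 -330 138 -37 0; -439 -330 138 -37 0", force=20)

```text
t: 5.65
tool_pos: [0.51, 0.0733, 0.0808]
orientation: [-0.371, 3.119, 0.0]
force: [0.9, 0.0, -0.1]
opening: 0.0464
gripper_force: 0.0
```

```bash
python3 - <<'E'
from h import *
E=np.array([.5145,.0730,0])-.004*VX
go(E+[0,0,.014])
im=robot.read_camera("scene"); go(E+[0,0,.014])
cv2.imwrite("pics/c2.png",cv2.resize(im[160:270,220:330],(800,600)[1:]+(600,),interpolation=cv2.INTER_CUBIC))
E
```

```text
t 5.65 pos [0.51   0.0733 0.0808] shift [-0.3 -1.3 66.8] rot [ 0.    0.02 -0.11] F [ 0.9  0.  -0.1] open 0.0464 0.0
t 5.7 pos [0.5101 0.0731 0.0808] shift [-0.2 -1.1 66.8] rot [-0.    0.02 -0.12] F [-0.3 -0.3 -0.9] open 0.0467 0.0
```

View pics/c2.png

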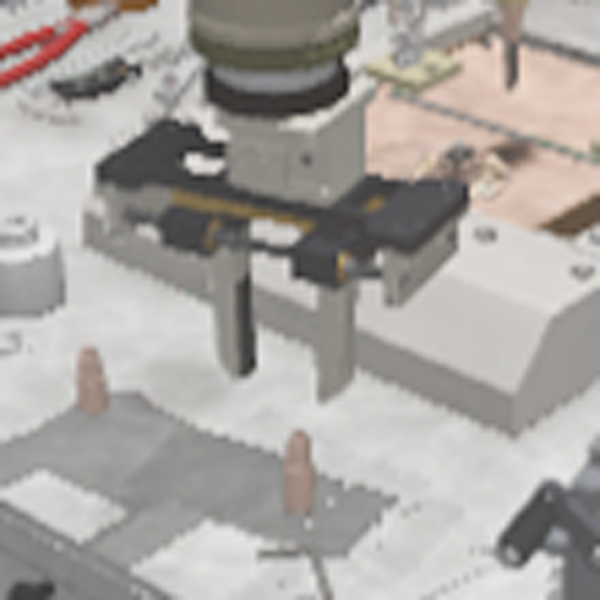

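The picture shows the fingers straddling above the electrode, which is at crop (298,475). The path down is clear, so I'll descend and grip.

Call:
play_rows(increments="0 -1 25 0 0; 0 -1 50 0 0; 0 -1 67 0 0; 0 -1 67 0 0; 0 -1 67 0 0; 0 -1 67 0 0.3; 0 -1 67 0 0.5; 0 -1 67 0 0.7; 0 -1 67 0 0.7; 0 -1 67 0 0.7; 0 -1 67 0 0.7; 0 -1 67 0 0.7", force=25)

```text
t: 6.9
tool_pos: [0.511, 0.0712, 0.0141]
orientation: [-0.368, 3.119, -0.0]
force: [-0.1, -0.0, 4.2]
opening: 0.017
gripper_force: 25.0
```

```bash
python3 - <<'E'
from h import *
d=go(SEAT-.004*VX+[0,0,.014])
for k in range(2):
  for n in("scene","top"):
    robot.read_camera(n)
    for q in ("long_electrode",):
      for r in robot.landmark_of(n,q)[:2]: print(n,q,np.round(r["centre"],4),round(r["conf"],2), "vise-frame rel TCP",np.round(1e3*RT.T@(r["centre"]-np.array(robot.read_state()["tool_pos"])),1))
E
```

```text
t 6.9 pos [0.511  0.0712 0.0141] shift [ -61.5 -209.2  -71.8] rot [-0.01  0.05 -0.21] F [-0.1 -0.   4.2] open 0.017 25.0
scene long_electrode [ 0.5148  0.0783 -0.0019] 0.62 vise-frame rel TCP [-5.4  6.  16. ]
scene long_electrode [ 0.6198 -0.1153  0.0748] 0.3 vise-frame rel TCP [ -61.6 -206.9  -60.7]
scene long_electrode [ 5.158e-01  7.380e-02 -3.000e-04] 0.38 vise-frame rel TCP [-5.3  1.4 14.4]
top long_electrode [ 0.6253 -0.1165  0.0714] 0.58 vise-frame rel TCP [ -66.7 -209.4  -57.3]
top long_electrode [ 0.4711 -0.1524  0.0789] 0.3 vise-frame rel TCP [  91.6 -207.9  -64.8]
```

Opening 17.0 mm against an 18 mm diameter could mean a pad-edge grip. I'll regrip 3 mm further over to check.

Call:
play_rows(increments="0 0 0 0 0.3; 0 0 0 0 0.3; 0 0 0 0 0.3; -3 0 0 0 0.3; -3 0 0 0 0.3; -3 0 0 0 0.6; -3 0 0 0 0.7; -3 0 0 0 0.7; -3 0 0 0 0.7; -3 0 0 0 0.7; -3 0 0 0 0.7", force=25)

```text
t: 8.4
tool_pos: [0.5134, 0.0719, 0.0136]
orientation: [-0.368, 3.12, -0.0]
force: [0.7, -0.5, -0.4]
opening: 0.0169
gripper_force: 25.0
```

Call:
play_rows(increments="0 0 0 0 0.3; 0 0 0 0 0.3; 0 0 0 0 0.3; 2 0 0 0 0.3; 2 0 0 0 0.3; 2 0 0 0 0.6; 2 0 0 0 0.7; 2 0 0 0 0.7; 2 0 0 0 0.7; 2 0 0 0 0.7; 2 0 -30 0 0.7; 2 0 -70 0 0.7; 2 0 -110 0 0.7; 2 0 -140 0 0.7; 2 0 -140 0 0.7; 2 0 -140 0 0.7; 2 0 -140 0 0.7", force=25)

```text
t: 10.1
tool_pos: [0.5103, 0.0715, 0.1517]
orientation: [0.368, -3.117, -0.0]
force: [0.4, -0.3, -1.2]
opening: 0.0167
gripper_force: 25.0
```

```bash
python3 - <<'E'
from h import *
d=go(SEAT-.0035*VX+[0,0,.064])
for k in range(4):
    robot.read_camera("scene")
    for r in robot.landmark_of("scene","long_electrode")[:2]: print(round(r["conf"],2), "rel TCP",np.round(1e3*RT.T@(r["centre"]-np.array(robot.read_state()["tool_pos"])),1))
E
```

```text
t 10.1 pos [0.5103 0.0715 0.1517] shift [ -62.6 -209.6   15.4] rot [ 0.04 -0.17 -0.21] F [ 0.4 -0.3 -1.2] open 0.0167 25.0
0.59 rel TCP [-5.   0.6 14.6]
0.52 rel TCP [-4.1  0.6 13.1]
0.4 rel TCP [-5.   3.5 16. ]
0.2 rel TCP [-212.7 -187.8  153. ]
```

Call:
play_rows(increments="-10 -35 0 0 0.7; -20 -70 0 0 0.7; -30 -105 0 0 0.7; -40 -140 0 0 0.7; -50 -175 0 0 0.7; -57 -209.5 0 0 0.7; -57 -209.5 0 0 0.7; -57 -209.5 0 0 0.7; -57 -209.5 15 0 0.7; -57 -209.5 26 0 0.7; -57 -209.5 26 0 0.7; -57 -209.5 26 0 0.7; -57 -209.5 26 0 0.7")

```text
t: 11.8
tool_pos: [0.6158, -0.1186, 0.128]
orientation: [-0.369, 3.119, -0.0]
force: [-0.1, 0.1, -1.7]
opening: 0.0169
gripper_force: 25.0
```

```bash
python3 - <<'E'
from h import *
d=go(SEAT-.009*VX+[0,0,.017])
for n in("top","scene"):
  im=robot.read_camera(n)
  for q in("long_electrode","v_seat","vise_jaw"):
    for r in robot.landmark_of(n,q)[:2]: print(n,q,round(r["conf"],2), "vise frame",np.round(1e3*np.array([VX,VY,[0,0,1]])@(r["centre"]-SEAT),1))
cv2.imwrite("pics/c3.png",cv2.resize(im[180:290,290:400],(600,600),interpolation=cv2.INTER_CUBIC))
E
```

```text
t 11.8 pos [ 0.6158 -0.1186  0.128 ] shift [ 1.3 -0.2 39. ] rot [-0.01  0.02 -0.17] F [-0.1  0.1 -1.7] open 0.0169 25.0
top v_seat 0.92 vise frame [ 0.3  4.1 -1.6]
top vise_jaw 0.39 vise frame [-26.    4.8   0.5]
scene long_electrode 0.59 vise frame [-3.1  0.5 39. ]
scene v_seat 0.9 vise frame [-1.4 -0.2  1. ]
scene v_seat 0.48 vise frame [ 68.4 487.7 -72.9]
scene vise_jaw 0.75 vise frame [-26.2  -2.5  -1.3]
```

View pics/c3.png

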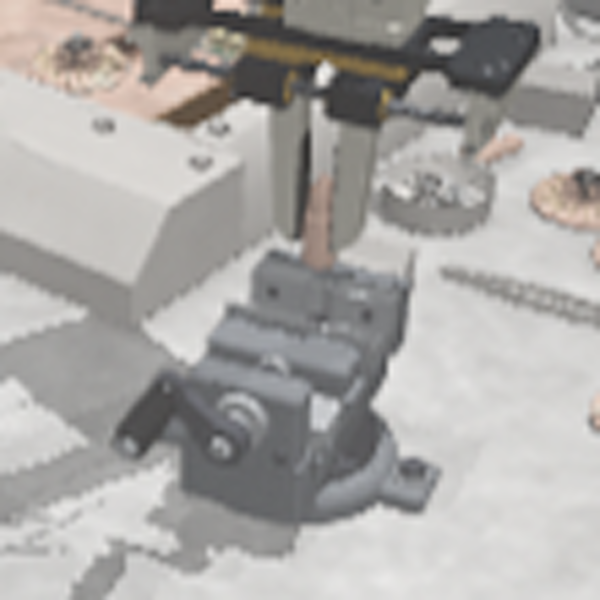

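The picture shows the electrode at crop (318,268) above the gap, in line with the groove at about (327,285). I'll back off 4 mm and lower it until it is just above the bed.

Call:
play_rows(increments="4 0 0 0 0.7; 4 0 10 0 0.7; 4 0 20 0 0.7; 4 0 28 0 0.7; 4 0 33 0 0.7; 4 0 36 0 0.7; 4 0 37 0 0.7; 4 0 37 0 0.7; 4 0 37 0 0.7")

```text
t: 13.1
tool_pos: [0.6122, -0.12, 0.0911]
orientation: [-0.368, 3.119, -0.001]
force: [-0.1, 0.4, -1.7]
opening: 0.0168
gripper_force: 25.0
```

Call:
play_rows(increments="-1 0 0 0 0.7; -2 0 0 0 0.7; -3 0 0 0 0.7; -4 0 0 0 0.7; -5 0 0 0 0.7; -6 0 0 0 0.7; -6 0 0 0 0.7; -6 0 0 0 0.7")

```text
t: 13.9
tool_pos: [0.6176, -0.1185, 0.0906]
orientation: [0.368, -3.12, -0.0]
force: [0.2, 0.4, -1.5]
opening: 0.0171
gripper_force: 25.0
```

```bash
python3 - <<'E'
from h import *
go(SEAT-.004*VX+[0,0,.014])
E
```

```text
t 13.9 pos [ 0.6176 -0.1185  0.0906] shift [-1.9  0.1  4.6] rot [ 0.   -0.01 -0.21] F [ 0.2  0.4 -1.5] open 0.0171 25.0
```

Call:
play_rows(increments="-1 0 0 0 0.7; -2 0 0 0 0.7; -2 0 0 0 0.7; -2 0 0 0 0.7")

```text
t: 14.3
tool_pos: [0.6196, -0.1181, 0.0907]
orientation: [-0.368, 3.12, -0.0]
force: [-0.2, 1.0, -0.8]
opening: 0.0167
gripper_force: 25.0
```

Call:
play_rows(increments="-1 0 0 0 0.7; -1.5 0 0 0 0.7; -1.5 0 0 0 0.7; -1.5 0 0 0 0.7")

```text
t: 14.7
tool_pos: [0.6203, -0.1176, 0.0904]
orientation: [0.368, -3.118, -0.001]
force: [-4.2, -0.2, 0.1]
opening: 0.0176
gripper_force: 25.6
```

Contact along the vise axis at the expected place. I'll ease back 0.5 mm and lower to the bed.

Call:
play_rows(increments="0.5 0 0 0 0.7; 0.5 0 1.5 0 0.7; 0.5 0 3 0 0.7; 0.5 0 3.5 0 0.7; 0.5 0 3.5 0 0.7; 0.5 0 3.5 0 0.7")

```text
t: 15.3
tool_pos: [0.6202, -0.1175, 0.087]
orientation: [0.368, -3.119, -0.001]
force: [-4.1, 1.5, 1.9]
opening: 0.0168
gripper_force: 25.9
```

Call:
play_rows(increments="0 0 0.5 0 0.7; 0 0 1 0 0.7; 0 0 1 0 0.7; 0 0 1 0 0.7")

```text
t: 15.7
tool_pos: [0.6202, -0.1176, 0.0861]
orientation: [0.368, -3.119, -0.001]
force: [-6.0, 1.8, 2.7]
opening: 0.0167
gripper_force: 25.9
```

Call:
play_rows(increments="0 0 0.5 0 0.7; 0 0 1 0 0.7; 0 0 1 0 0.7; 0 0 1 0 0.7")

```text
t: 16.1
tool_pos: [0.6202, -0.1176, 0.0853]
orientation: [0.368, -3.119, -0.001]
force: [-5.4, 1.8, 3.4]
opening: 0.0169
gripper_force: 26.2
```

Call:
play_rows(increments="0 0 0.5 0 0.7; 0 0 1 0 0.7; 0 0 1.5 0 0.7; 0 0 1.5 0 0.7; 0 0 1.5 0 0.7")

```text
t: 16.6
tool_pos: [0.6203, -0.1176, 0.0851]
orientation: [0.369, -3.119, -0.0]
force: [-11.4, 2.5, 12.3]
opening: 0.0167
gripper_force: 27.4
```

It has bottomed on the bed. I'll ease the pressure, open slowly, lift out and look.

Call:
play_rows(increments="0 0 -1 0 0.7; 0 0 -1 0 0.7; 0 0 -1 0 0.6; 0 0 -1 0 0.5; 0 0 -1 0 0.35; 0 0 -1 0 0.2; 0 0 -1 0 0.2; 0 0 -1 0 0.2; 0 0 -1 0 0.2; 0 0 -15 0 0.2; 0 0 -40 0 0.2; 0 0 -80 0 0.2; 0 0 -100 0 0.2; 0 0 -100 0 0.2; 0 0 -100 0 0.2")

```text
t: 18.1
tool_pos: [0.6215, -0.1179, 0.1849]
orientation: [-0.368, 3.117, -0.001]
force: [-0.1, -0.0, -0.6]
opening: 0.0374
gripper_force: 0.0
```

```bash
python3 - <<'E'
from h import *
A=SEAT-.160*VX; A[2]=.081
go(A)
V=np.array([VX,VY,[0,0,1]])
for n in("top","scene"):
 for k in range(2):
  im=robot.read_camera(n)
  for q in("long_electrode","v_seat","vise_jaw","crank_axis","crank_grip"):
    for r in robot.landmark_of(n,q)[:1]: print(n,q,round(r["conf"],2), "vise frame",np.round(1e3*V@(r["centre"]-SEAT),1))
cv2.imwrite("pics/c4.png",cv2.resize(im[190:290,300:400],(600,600),interpolation=cv2.INTER_CUBIC))
E
```

```text
t 18.1 pos [ 0.6215 -0.1179  0.1849] shift [158.3  -0.  103.5] rot [-0.07  0.16 -0.2 ] F [-0.1 -0.  -0.6] open 0.0374 0.0
top v_seat 0.9 vise frame [-0.2  3.3  0.2]
top vise_jaw 0.66 vise frame [-24.6   3.7   1. ]
top crank_grip 0.62 vise frame [ -1.8  -4.5 -74.2]
top v_seat 0.78 vise frame [ 1.1  2.  -1.6]
top vise_jaw 0.59 vise frame [  1.3  -2.7 -73.3]
scene long_electrode 0.54 vise frame [ 1.5  1.6 -0.6]
scene v_seat 0.76 vise frame [-1.3  1.8  1.4]
scene vise_jaw 0.76 vise frame [-24.7  -1.1  -0.8]
scene crank_axis 0.91 vise frame [-160.2   -3.1    6. ]
scene crank_grip 0.48 vise frame [-136.7  168.1  -72.3]
scene long_electrode 0.54 vise frame [-0.6  1.8  0.1]
scene v_seat 0.76 vise frame [ 0.7  2.6 -0.1]
scene vise_jaw 0.85 vise frame [-25.4  -2.7  -1.2]
scene crank_axis 0.62 vise frame [-157.7    0.4    3.9]
scene crank_grip 0.53 vise frame [-159.4   27.7   34.1]
```

View pics/c4.png

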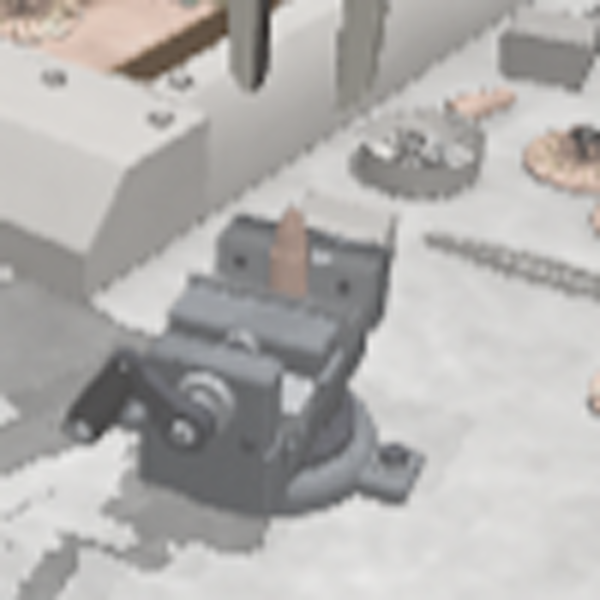

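The picture shows the electrode upright at crop (290,250), midway between the jaw's screw holes, which is where the groove is. The crank grip is at crop (100,395). Next I'll move over the grip and pinch it.

Call:
play_rows(increments="30 5 0 0 0; 65 10 0 0 0; 100 16 0 0 0; 135 22 0 0 0; 158 25.5 10 0 0; 158 25.5 35 0 0; 158 25.5 65 0 0; 158 25.5 85 0 0; 158 25.5 95.5 0 0; 158 25.5 95.5 0 0; 158 25.5 95.5 0 0.3; 158 25.5 95.5 0 0.7; 158 25.5 95.5 0 0.7; 158 25.5 95.5 0 0.7; 158 25.5 95.5 0 0.7; 158 25.5 95.5 0 0.7", force=20)

```text
t: 20.9
tool_pos: [0.4613, -0.1289, 0.0887]
orientation: [-0.369, 3.119, 0.002]
force: [-0.7, 6.1, 3.3]
opening: 0.0178
gripper_force: 19.9
```

```bash
python3 - <<'E'
from h import *
A=SEAT-.160*VX; A[2]=.081
go(A)
V=np.array([VX,VY,[0,0,1]])
print(V@(np.array(robot.read_state()["tool_pos"])-A)*1e3)
robot.read_camera("scene")
for r in robot.landmark_of("scene","crank_grip")[:2]: print(np.round(1e3*V@(r["centre"]-A),1))
E
```

```text
t 20.9 pos [ 0.4613 -0.1289  0.0887] shift [ -0.3 -26.7   7.7] rot [ 0.08  0.05 -0.19] F [-0.7  6.1  3.3] open 0.0178 19.9
[-0.26153639 26.73714592  7.69101086]
[ 1.5 26.9 24.6]
[-3.2  0.1 -3.9]
```

```bash
cat > arc.py <<'E'
import sys, numpy as np
a,b,st=map(float,sys.argv[1:])
y=lambda t:-36*np.sin(np.radians(t)); z=lambda t:36*np.cos(np.radians(t))
print("; ".join(f"0 {y(t)-y(a):.1f} {-(z(t)-z(a)):.1f} 0 0.7" for t in np.arange(a+st,b+.01,st)))
E
python3 arc.py -47 73 10; python3 arc.py 73 233 10; python3 arc.py 233 313 10
```

```text
0 -4.7 -4.2 0 0.7; 0 -10.0 -7.5 0 0.7; 0 -15.8 -9.9 0 0.7; 0 -21.9 -11.2 0 0.7; 0 -28.2 -11.4 0 0.7; 0 -34.4 -10.5 0 0.7; 0 -40.4 -8.6 0 0.7; 0 -45.9 -5.6 0 0.7; 0 -50.9 -1.8 0 0.7; 0 -55.1 2.9 0 0.7; 0 -58.4 8.2 0 0.7; 0 -60.8 14.0 0 0.7
0 -1.3 6.1 0 0.7; 0 -1.5 12.4 0 0.7; 0 -0.7 18.6 0 0.7; 0 1.3 24.6 0 0.7; 0 4.2 30.1 0 0.7; 0 8.1 35.1 0 0.7; 0 12.8 39.3 0 0.7; 0 18.1 42.6 0 0.7; 0 23.9 45.0 0 0.7; 0 30.0 46.3 0 0.7; 0 36.3 46.5 0 0.7; 0 42.5 45.6 0 0.7; 0 48.5 43.7 0 0.7; 0 54.0 40.7 0 0.7; 0 59.0 36.9 0 0.7; 0 63.2 32.2 0 0.7
0 3.3 -5.3 0 0.7; 0 5.7 -11.1 0 0.7; 0 7.0 -17.3 0 0.7; 0 7.2 -23.5 0 0.7; 0 6.3 -29.8 0 0.7; 0 4.4 -35.7 0 0.7; 0 1.4 -41.3 0 0.7; 0 -2.4 -46.2 0 0.7
```

Call:
play_rows(increments="0 -4.7 -4.2 0 0.7; 0 -10 -7.5 0 0.7; 0 -15.8 -9.9 0 0.7; 0 -21.9 -11.2 0 0.7; 0 -28.2 -11.4 0 0.7; 0 -34.4 -10.5 0 0.7; 0 -40.4 -8.6 0 0.7; 0 -45.9 -5.6 0 0.7; 0 -50.9 -1.8 0 0.7; 0 -55.1 2.9 0 0.7; 0 -58.4 8.2 0 0.7; 0 -60.8 14 0 0.7; 0 -60.8 14 0 0.7", force=25)

```text
t: 22.3
tool_pos: [0.4769, -0.19, 0.075]
orientation: [-0.367, 3.116, -0.004]
force: [7.3, -3.1, -1.6]
opening: 0.0179
gripper_force: 24.9
```

```bash
cat > w.py <<'E'
from h import *
A=SEAT-.160*VX; A[2]=.081
V=np.array([VX,VY,[0,0,1]]); s=robot.read_state()
p=V@(np.array(s["tool_pos"])-A)*1e3; y,z=p[1],p[2]+16
print(s["t"],"vise p",np.round(p,1),"th",np.degrees(np.arctan2(-y,z)),"r",np.hypot(y,z),"F vise",np.round(V@s["force"],1),s["opening"])
E
python3 w.py
```

```text
22.3 vise p [  0.5 -36.3  -6. ] th 74.67003062008779 r 37.652323107635674 F vise [ 6.4 -4.7 -1.6] 0.017923923178916158
```

The crank follows with small forces, so I'll carry on round.

Call:
play_rows(increments="0 -1.3 6.1 0 0.7; 0 -1.5 12.4 0 0.7; 0 -0.7 18.6 0 0.7; 0 1.3 24.6 0 0.7; 0 4.2 30.1 0 0.7; 0 8.1 35.1 0 0.7; 0 12.8 39.3 0 0.7; 0 18.1 42.6 0 0.7; 0 23.9 45 0 0.7; 0 30 46.3 0 0.7; 0 36.3 46.5 0 0.7; 0 42.5 45.6 0 0.7; 0 48.5 43.7 0 0.7; 0 54 40.7 0 0.7; 0 59 36.9 0 0.7; 0 63.2 32.2 0 0.7; 0 63.2 32.2 0 0.7")

```text
t: 24.0
tool_pos: [0.4616, -0.1292, 0.0433]
orientation: [-0.368, 3.118, -0.006]
force: [0.9, -6.6, 9.3]
opening: 0.0178
gripper_force: 24.9
```

```bash
python3 w.py; python3 arc.py 233 323 10; python3 arc.py 323 413 10
```

```text
24.0 vise p [ -0.   26.4 -37.7] th -129.42900845186318 r 34.197607268624346 F vise [-0.7 -6.7  9.3] 0.01777852784265178
0 3.3 -5.3 0 0.7; 0 5.7 -11.1 0 0.7; 0 7.0 -17.3 0 0.7; 0 7.2 -23.5 0 0.7; 0 6.3 -29.8 0 0.7; 0 4.4 -35.7 0 0.7; 0 1.4 -41.3 0 0.7; 0 -2.4 -46.2 0 0.7; 0 -7.1 -50.4 0 0.7
0 -5.3 -3.3 0 0.7; 0 -11.1 -5.7 0 0.7; 0 -17.3 -7.0 0 0.7; 0 -23.5 -7.2 0 0.7; 0 -29.8 -6.3 0 0.7; 0 -35.7 -4.4 0 0.7; 0 -41.3 -1.4 0 0.7; 0 -46.2 2.4 0 0.7; 0 -50.4 7.1 0 0.7
```

Call:
play_rows(increments="0 3.3 -5.3 0 0.7; 0 5.7 -11.1 0 0.7; 0 7 -17.3 0 0.7; 0 7.2 -23.5 0 0.7; 0 6.3 -29.8 0 0.7; 0 4.4 -35.7 0 0.7; 0 4.4 -35.7 0 0.7; 0 4.4 -35.7 0 0.7")

```text
t: 24.8
tool_pos: [0.4597, -0.123, 0.0775]
orientation: [-0.368, 3.119, 0.0]
force: [4.4, 0.0, 2.4]
opening: 0.0176
gripper_force: 24.9
```

```bash
python3 w.py; python3 arc.py 293 333 10; python3 arc.py 333 393 10
```

```text
24.8 vise p [-0.4 32.8 -3.5] th -69.08372029110164 r 35.12857135979703 F vise [ 4.3 -1.   2.4] 0.01756569442609813
0 -2.9 -5.5 0 0.7; 0 -6.8 -10.5 0 0.7; 0 -11.5 -14.7 0 0.7; 0 -16.8 -18.0 0 0.7
0 -5.8 -2.4 0 0.7; 0 -12.0 -3.7 0 0.7; 0 -18.2 -3.9 0 0.7; 0 -24.4 -3.0 0 0.7; 0 -30.4 -1.1 0 0.7; 0 -36.0 1.9 0 0.7
```

Call:
play_rows(increments="0 -2.9 -5.5 0 0.7; 0 -6.8 -10.5 0 0.7; 0 -11.5 -14.7 0 0.7; 0 -16.8 -18 0 0.7")

```text
t: 25.2
tool_pos: [0.4629, -0.1365, 0.0954]
orientation: [0.37, -3.119, -0.009]
force: [-0.4, 16.6, 12.8]
opening: 0.0173
gripper_force: 25.0
```

```bash
python3 w.py; python3 - <<'E'
from h import *
V=np.array([VX,VY,[0,0,1]])
for n in("scene","top"):
  robot.read_camera(n)
  for q in("vise_jaw","long_electrode"):
    for r in robot.landmark_of(n,q)[:1]: print(n,q,np.round(1e3*V@(r["centre"]-SEAT),1))
E
```

```text
25.2 vise p [-0.4 19.  14.4] th -31.985398368437448 r 35.86915676483919 F vise [ 3.6 16.2 12.8] 0.017282626412056527
scene vise_jaw [-7.8 -0.8  0.3]
top vise_jaw [-7.   2.1  1.4]
top long_electrode [  96.5 -165.1  -70.8]
```

Call:
play_rows(increments="0 -2.9 -1.2 0 0.7; 0 -5.8 -2.4 0 0.7; 0 -8.9 -3.1 0 0.7; 0 -12 -3.7 0 0.7; 0 -12 -3.7 0 0.7", force=40)

```text
t: 26.0
tool_pos: [0.4667, -0.1505, 0.1013]
orientation: [-0.369, 3.119, 0.002]
force: [-4.1, 8.5, 22.5]
opening: 0.0173
gripper_force: 39.9
```

```bash
python3 w.py
```

```text
26.0 vise p [-0.1  4.5 20.3] th -7.070952900580307 r 36.61031988778334 F vise [-2.   9.2 22.5] 0.017345747737332558
```

Call:
play_rows(increments="0 -3 -1.7 0 0.7; 0 -6.3 -1.7 0 0.7; 0 -10 -1.3 0 0.7; 0 -13.7 -0.6 0 0.7; 0 -16.7 0.4 0 0.7; 0 -19.6 1.6 0 0.7; 0 -19.6 1.6 0 0.7")

```text
t: 26.7
tool_pos: [0.4717, -0.17, 0.0993]
orientation: [-0.368, 3.118, 0.0]
force: [2.1, 4.3, 13.6]
opening: 0.0176
gripper_force: 39.9
```

```bash
python3 w.py
```

```text
26.7 vise p [  0.2 -15.6  18.3] th 24.54370418981883 r 37.666390568716906 F vise [ 3.1  3.6 13.6] 0.017580974154646496
```

Call:
play_rows(increments="0 -2.8 1.4 0 0.7; 0 -5.5 3.2 0 0.7; 0 -8 5 0 0.7; 0 -10.3 7.1 0 0.7; 0 -10.3 7.1 0 0.7")

```text
t: 27.2
tool_pos: [0.4743, -0.1799, 0.0925]
orientation: [-0.369, 3.117, 0.0]
force: [0.3, 6.2, 16.7]
opening: 0.0176
gripper_force: 39.9
```

```bash
python3 w.py; python3 - <<'E'
from h import *
V=np.array([VX,VY,[0,0,1]])
for n in("scene","top")*2:
  robot.read_camera(n)
  for q in("vise_jaw","long_electrode"):
    for r in robot.landmark_of(n,q)[:1]: print(n,q,np.round(1e3*V@(r["centre"]-SEAT),1))
E
```

```text
27.2 vise p [  0.4 -26.   11.5] th 43.32180756756113 r 37.841144577831976 F vise [ 1.8  6.  16.7] 0.01758230841501372
scene vise_jaw [-2.  -2.9 -1.7]
top vise_jaw [-6.7  1.   0.1]
top long_electrode [ 2.9 -1.2 -1.5]
scene vise_jaw [-5.1 -1.5  0.4]
top vise_jaw [-5.2  3.3 -2.3]
top long_electrode [ 1.8  2.3 -1.6]
```

About 16 N tangential at the grip, roughly 12 N above free and about 57° past contact, so it is firmly clamped. I'll release, retreat and check.

Call:
play_rows(increments="0 0 0 0 0.5; 0 0 0 0 0.2; 0 0 0 0 0; 0 0 0 0 0; 0 0 0 0 0; 0 0 0 0 0; 0 0 -15 0 0; 0 0 -40 0 0; 0 0 -80 0 0; 30 0 -120 0 0; 60 40 -140 0 0; 60 80 -140 0 0; 60 120 -140 0 0; 60 150 -140 0 0; 60 150 -140 0 0; 60 150 -140 0 0")

```text
t: 29.4
tool_pos: [0.3801, -0.0484, 0.232]
orientation: [-0.37, 3.118, -0.002]
force: [1.0, -1.2, 0.8]
opening: 0.0466
gripper_force: 0.0
```

```bash
python3 w.py; python3 - <<'E'
from h import *
V=np.array([VX,VY,[0,0,1]])
for n in("top","scene")*2:
  im=robot.read_camera(n)
  for q in("vise_jaw","long_electrode","v_seat","crank_grip"):
    for r in robot.landmark_of(n,q)[:1]: print(n,q,np.round(1e3*V@(r["centre"]-SEAT),1))
cv2.imwrite("pics/c5.png",cv2.resize(im[190:290,300:400],(600,600),interpolation=cv2.INTER_CUBIC))
E
```

```text
29.4 vise p [-60.1 124.1 151. ] th -36.628038754989014 r 208.05303615873248 F vise [ 0.7 -1.4  0.8] 0.04661407148920419
top vise_jaw [-8.8  0.3 -1.9]
top long_electrode [ 4.9  3.5 -0.9]
top v_seat [-1.   5.2 -1.8]
top crank_grip [-162.4   -7.    46.3]
scene vise_jaw [-6.5 -0.5 -2.7]
scene long_electrode [ 2.5  4.2 -1.1]
scene v_seat [-7.3  1.8 -3.9]
scene crank_grip [-4.9 -0.6  0.3]
top vise_jaw [-9.8  0.1  0.4]
top long_electrode [-0.2  3.1 -0.3]
top v_seat [ 0.9  2.6 -2.3]
top crank_grip [-160.    -7.3   47.9]
scene vise_jaw [-3.8 -1.  -3.4]
scene long_electrode [-1.1 -2.   0. ]
scene v_seat [1.5 4.2 0.6]
scene crank_grip [-157.8   -8.5   46.9]
```

View pics/c5.png

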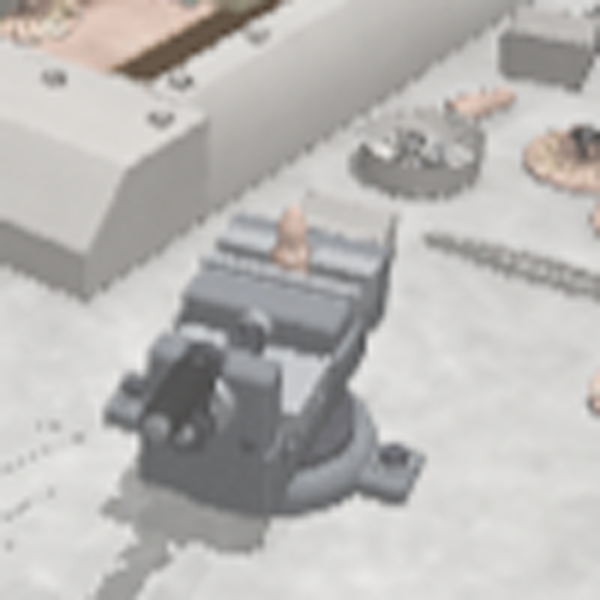

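The electrode is upright, nested and touched by the jaw at crop (292,245). However, the crank grip now reads about 12° past top (crop (185,385)), not the 43° I wound it to. It sprang back or was dragged on release. I'll regrip it, wind further and watch the release.

Call:
play_rows(increments="0 -40 0 0 0; -20 -80 20 0 0; -40 -110 40 0 0; -60 -132 60 0 0; -60 -132 80 0 0; -60 -132 105 0 0; -60 -132 125 0 0; -60 -132 132 0 0; -60 -132 132 0 0; -60 -132 132 0 0; -60 -132 132 0 0.3; -60 -132 132 0 0.7; -60 -132 132 0 0.7; -60 -132 132 0 0.7; -60 -132 132 0 0.7", force=30)

```text
t: 31.9
tool_pos: [0.4689, -0.1622, 0.0989]
orientation: [-0.368, 3.12, 0.002]
force: [-1.4, 4.4, 3.0]
opening: 0.0173
gripper_force: 29.9
```

```bash
python3 w.py
```

```text
31.9 vise p [-0.7 -7.4 17.9] th 12.33430718177959 r 34.67704322928623 F vise [-0.3  4.7  3. ] 0.01734830306316065
```

Call:
play_rows(increments="0 -3 0.8 0 0.7; 0 -6 1.8 0 0.7; 0 -8.8 3.1 0 0.7; 0 -11.5 4.7 0 0.7; 0 -14 6.6 0 0.7; 0 -16.5 8.6 0 0.7; 0 -16.5 8.6 0 0.7; 0 -16.5 8.6 0 0.7")

```text
t: 32.7
tool_pos: [0.4731, -0.1783, 0.0913]
orientation: [-0.369, 3.119, 0.001]
force: [-4.8, 7.3, 11.0]
opening: 0.0178
gripper_force: 30.0
```

```bash
python3 w.py
```

```text
32.7 vise p [ -0.5 -24.   10.3] th 42.41371060313521 r 35.613879365682706 F vise [-2.9  8.2 11. ] 0.0178254534170243
```

Call:
play_rows(increments="0 -2.2 2.3 0 0.7; 0 -4.3 4.6 0 0.7; 0 -4.3 4.6 0 0.7; 0 -4.3 4.6 0 0.7")

```text
t: 33.1
tool_pos: [0.4742, -0.1825, 0.0871]
orientation: [-0.369, 3.119, 0.001]
force: [-5.2, 7.5, 15.2]
opening: 0.0177
gripper_force: 30.0
```

```bash
python3 w.py
```

```text
33.1 vise p [ -0.4 -28.4   6.1] th 52.09229026019633 r 35.98018160504343 F vise [-3.3  8.5 15.2] 0.01770783500524709
```

Call:
play_rows(increments="0 0 0 0 0.4; 0 0 0 0 0.2; 0 0 0 0 0; 0 0 0 0 0; 0 0 0 0 0; 0 0 0 0 0; 0 0 0 0 0; 0 0 0 0 0")

```text
t: 33.9
tool_pos: [0.4737, -0.183, 0.0855]
orientation: [-0.368, 3.12, 0.0]
force: [2.2, 3.6, 1.0]
opening: 0.0462
gripper_force: 1.5
```

```bash
python3 w.py; python3 - <<'E'
from h import *
V=np.array([VX,VY,[0,0,1]])
for n in("top","scene")*2:
  im=robot.read_camera(n)
  for q in("crank_grip",):
    for r in robot.landmark_of(n,q)[:1]: print(n,q,np.round(1e3*V@(r["centre"]-SEAT)+[160,0,-9],1))
cv2.imwrite("pics/c6.png",cv2.resize(im[190:290,290:390],(600,600),interpolation=cv2.INTER_CUBIC))
E
```

```text
33.9 vise p [ -0.9 -28.8   4.5] th 54.58573865707401 r 35.290964380116726 F vise [3. 3. 1.] 0.046211533082014915
top crank_grip [  0.9 -14.2  34.6]
scene crank_grip [  2.2 -15.3  33.4]
top crank_grip [ -2.7 -18.1  34.4]
scene crank_grip [ 22.8 166.8 -79.6]
```

View pics/c6.png

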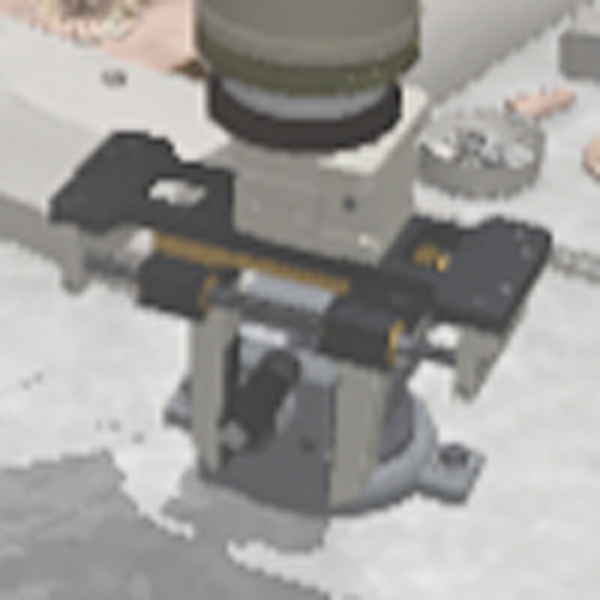

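The grip at crop (265,395) springs back against the finger at about 24° pushing only about 3 N. This is real elastic springback down to what the screw friction holds. I'll let it down gently on the finger so it doesn't overshoot, then retreat.

Call:
play_rows(increments="0 1 0 0 0; 0 2 0 0 0; 0 3 0 0 0; 0 4 0 0 0; 0 5 0 0 0; 0 6 0 0 0; 0 7 0 0 0; 0 8 0 0 0; 0 9 0 0 0; 0 10 0 0 0; 0 11 0 0 0; 0 12 0 0 0; 0 13 0 0 0; 0 14 0 0 0; 0 15 0 0 0; 0 16 0 0 0; 0 16 0 0 0")

```text
t: 36.0
tool_pos: [0.4699, -0.1673, 0.0854]
orientation: [0.368, -3.12, -0.0]
force: [-0.3, -0.6, -0.2]
opening: 0.0466
gripper_force: 0.0
```

```bash
python3 w.py; python3 - <<'E'
from h import *
V=np.array([VX,VY,[0,0,1]])
for n in("top","scene")*2:
  im=robot.read_camera(n)
  for q in("crank_grip",):
    for r in robot.landmark_of(n,q)[:1]: print(n,q,np.round(1e3*V@(r["centre"]-SEAT)+[160,0,-9],1))
E
```

```text
36.0 vise p [ -0.9 -12.6   4.4] th 31.7046762734464 r 24.020915575656012 F vise [-0.4 -0.5 -0.2] 0.04664850619473983
scene crank_grip [ 1.9 -7.  36.6]
top crank_grip [ 0.9 -9.5 36.6]
scene crank_grip [  2.  -10.2  38.4]
```

Call:
play_rows(increments="0 0 -20 0 0; 0 0 -50 0 0; 0 0 -90 0 0; 20 0 -130 0 0; 50 30 -150 0 0; 50 70 -150 0 0; 50 110 -150 0 0; 50 140 -150 0 0; 50 140 -150 0 0; 50 140 -150 0 0; 50 140 -150 0 0")

```text
t: 37.5
tool_pos: [0.389, -0.0436, 0.2354]
orientation: [0.368, -3.12, 0.001]
force: [0.3, -0.2, -0.2]
opening: 0.0464
gripper_force: 0.0
```

```bash
python3 w.py; python3 - <<'E'
from h import *
V=np.array([VX,VY,[0,0,1]])
for n in("top","scene")*2:
  im=robot.read_camera(n)
  for q in("crank_grip","vise_jaw","long_electrode"):
    for r in robot.landmark_of(n,q)[:1]: print(n,q,np.round(1e3*V@(r["centre"]-SEAT),1))
cv2.imwrite("pics/c7.png",cv2.resize(im[190:290,300:400],(600,600),interpolation=cv2.INTER_CUBIC))
E
```

```text
37.5 vise p [-50.3 126.7 154.4] th -36.626963867177764 r 212.37589907851302 F vise [ 0.3 -0.2 -0.2] 0.04637443896031603
top crank_grip [-160.8   -6.7   45.1]
top vise_jaw [-5.5  2.7  0.3]
top long_electrode [3.  1.9 0.8]
scene vise_jaw [-6.2 -1.6 -1.4]
scene long_electrode [-0.1  1.  -2.8]
top crank_grip [-158.6  -10.4   47. ]
top vise_jaw [-6.1  3.2 -2. ]
top long_electrode [ 1.6  0.2 -0.1]
scene crank_grip [-135.7  167.1  -71.9]
scene long_electrode [ 2.7  0.4 -1.9]
```

View pics/c7.png

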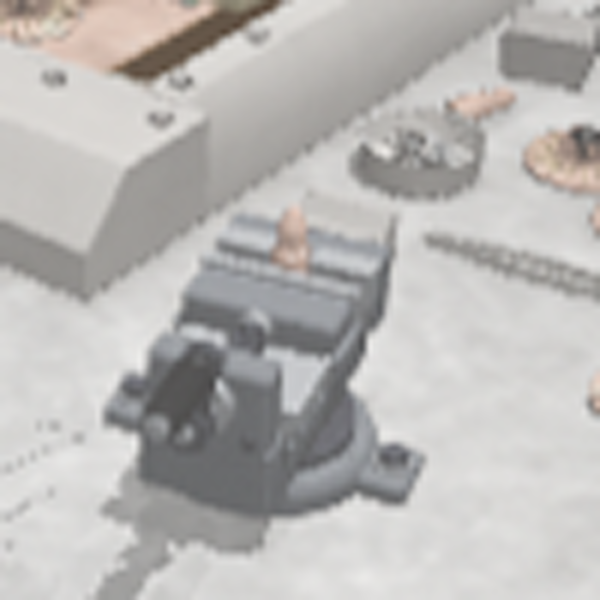

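The picture shows the electrode upright at crop (292,245), gripped between the jaw and the groove. The crank is free and still, and the robot is clear. I'm handing the job in.

```bash
python3 -c "
from plant import robot
print(robot.close_job())"
```

```text
the job is handed in; nothing more can be done
None
```

The long electrode stands upright in the V groove, gripped by the sliding jaw, and the crank is released. I wound it about a sixth of a turn past contact (about 17 N at the grip), but on release it sprang back about 40°, so the clamp rests on what the screw friction holds. The job was handed in at about 38 s, and no verdict came back.

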